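# Start the air test on a plasma cutter's control station

### The job

Start the plasma cutter's air test at the orange control station: first press the end of the black rocker with the white stripe down to switch it on, then push the blue square key fully in (it stays in), then press the green round button fully in and finish while still holding it down. Only press with the fingertips, leave the red stop button alone, press neither the blue key nor the green button before its turn, and do not move the copper nozzle, the screwdriver, the spray can or the steel collar.

Things in the scene. Friction and masses are not known exactly. Their poses are not given: they have to be found in the camera images.
- console: Fixed control station, an orange box with black side bumpers, 256 x 296 x 70 mm. Origin: centre of its underside, on the bench, z up. Its grey deck is level, 70 mm above the bench, and carries four modules in a 2 by 2 pattern, about 104 mm apart along its x and 120 mm along its y; which module is in which place changes.
- rocker_base: Silver base plate of the rocker, 80 x 56 x 6 mm, fixed to the deck. Origin: centre of its underside, z up; its x axis points to the rocker's striped end. The rocker is a flat black plate 64 x 38 x 10 mm hinged in its middle, 20 mm above the deck, along this body's y.
- rocker_on (a point): Point on the top face of the rocker in the middle of its white stripe, near the end that switches it on, 8 mm in from that edge. Off: this end is up, the point about 30 mm above the deck; pressing to fully on lowers it about 9.5 mm. It lies about 23 mm from the hinge. Its x axis points from the hinge to the striped end (level when off, tips down with the rocker), its y axis along the hinge.
- rocker (a joint): Angle of the rocker: about 0 is off (striped end up), 0.4 rad is fully on (striped end down). Moved by friction only, about 3.5 N at the stripe, and stays where it is left.
- blue_top (a point): Centre of the top of the blue square key, 36 x 36 mm, which stands 25 mm above the deck when out and 17 mm when fully in; its black base plate is 62 x 62 x 6 mm. z points up; it is pushed straight down.
- blue (a joint): Travel of the blue key: 0 is out, 0.008 m is fully in. Takes about 3 N and stays where it is left.
- green_top (a point): Centre of the top of the green round button, 36 mm in diameter, which stands 25 mm above the deck when out and 17 mm when fully in; base plate 62 x 62 x 6 mm. z points up; it is pushed straight down.
- green (a joint): Travel of the green button: 0 is out, 0.008 m is fully in. Sprung: 2 N to start, 6 N fully in; it comes back up when let go.
- green_base: Black base plate of the green button, 62 x 62 x 6 mm, fixed to the deck, together with the button it carries. Origin: centre of its underside.
- red_top (a point): Centre of the top of the red mushroom stop button, 42 mm in diameter, 29 mm above the deck. Not to be pressed.
- red (a joint): Travel of the red button: 0 is out, 0.006 m is fully in. Sprung: 2 N to start, 5 N fully in.
- nozzle: Loose copper nozzle, a tapered plug 26 mm in diameter and 34 mm tall, standing on the deck near its middle between the four modules. Origin: centre of its underside.
- screwdriver: Loose screwdriver with a red handle, lying on the bench at one side of the station (the robot's right). Its x axis runs along it towards the tip.
- spray: Loose spray can, 60 mm in diameter, 150 mm tall, standing on the bench to the robot's left of the station. Origin: centre of its underside.
- collar: Loose steel collar, 60 mm outside and 32 mm inside diameter, 18 mm tall, lying on the bench to the robot's left, nearer the robot than the spray can. Origin: centre of its underside.

How it is judged:
On the way, in this order (a step that is already met when the one before it is completed fails the run):
1. the rocker is switched on (value of joint rocker above 0.33 rad), for 0.2 s.
2. the blue key is fully in (value of joint blue above 0.0062 m), for 0.2 s.
3. the green button is fully in (value of joint green above 0.006 m), for 0.3 s.
At the end, for the whole second after the job is handed in: The rocker is on (over 0.33 rad), the blue key is in (over 6.2 mm), the fingers still hold the green button in (over 6 mm, with more than 1 N), the red button is out (under 2 mm), and the four loose things are within 20 mm of where they were (value of joint rocker above 0.33 rad and value of joint blue above 0.0062 m and value of joint green above 0.006 m and contact force between the fingers and green_base above 1 N and value of joint red below 0.002 m and distance of each of nozzle, screwdriver, spray, collar from where it was at the start of the episode below 0.02 m); the arm keeps its last pose, push and grip.
It fails at once if the blue key is pushed (over 3 mm) before the rocker is on (value of joint blue above 0.003 m and value of joint rocker below 0.33 rad).
It fails at once if the green button is pressed (over 3 mm) before the rocker is on and the blue key is in (value of joint green above 0.003 m and (value of joint blue below 0.0062 m or value of joint rocker below 0.33 rad)).
It fails at once if the red stop button is pressed (over 2 mm) (value of joint red above 0.002 m).
It fails at once if the nozzle, screwdriver, spray can or collar is lifted or moved more than 20 mm (distance of any of nozzle, screwdriver, spray, collar from where it was at the start of the episode above 0.02 m).
It fails at once if the nozzle or the spray can is tipped over (angle between any of nozzle, spray's own z axis and vertical above 0.5 rad).
It also fails if it takes over 42 s, if anything falls off the work surface, if the arm or the gripper's body presses on something with over 40 N, if the wrist force passes 120 N, or if a joint passes its speed limit or range.

### The arm

A 6-joint arm with a two-finger parallel gripper is mounted at the origin on the work surface. World frame = base frame: x ahead of the robot, y to its left, z up, the work surface at z = 0. Lengths are in m, angles in rad, forces in N, time in s.
With the tool pointing down it reaches from about 0.35 to 0.975 m from the base axis. Payload 4.9 kg.
Tool frame: the origin (TCP) lies midway between the tips of the shut fingers; the grasp point (between the pads) lies 19 mm behind it; z points along the fingers, y is the line along which they close (so a half turn about z gives the same grasp; the last joint's range is limited). The gripper opens to 85 mm and grips with 20 to 120 N. Pads are 22 mm wide; open, the fingers measure 114 mm over their backs; the gripper's body (76 mm by 85 mm) begins 54 mm behind the grasp point. The pads swing forward as they close: fully open they stand 13 mm farther back than shut.
Start: joints at [-1.337, 0.053, 1.613, -0, 1.476, -0.119], TCP at [0.216, -0.586, 0.231] pointing down, gripper open.
Joint ranges: [-3.01, 3.01], [-1.01, 2.22], [0.06, 2.58], [-1.02, 4.17], [0.09, 2.62], [-3.14, 3.14]. Speed limits (rad/s): [2.57, 2.57, 3.14, 3.14, 3.14, 3.14].

### API

Orientations are given as a rotation vector (axis times angle).
In Python, from station import ctrl gives the robot as it stands. The module is installed in compiled form; this text tells all that it offers.
- The arm moves only by the shell command python3 -m handwheel 'ROWS' [OPENING] [FORCE]. ROWS is JSON, a list of rows, each a list of 2 entries, a list of its own where there are three numbers: the shift along the tool's x, y, z in cm, then the turn, a rotation vector about the tool's x, y, z in rad. In form: [[[tx, ty, tz], [ax, ay, az]], ...]. A call has 1 to 5 rows; each row is the pose to reach, as a shift and turn from the pose commanded when the call began, along the tool's axes at that moment; what a row does not reach only later rows make up. A row lasts 1/8 s, in which the tool goes at most 62.5 mm and 10.7 degrees, less where a joint would pass 70% of its speed; a pose out of reach is approached as far as the arm can. A call with a gripper value outside its range is refused whole. OPENING is the gripper's target within -1 to 1 (shut at 1, half-way at 0, fully open at -1), set as the call begins (- or left out, the last holds). The fingers move at their own pace and stop on an object; FORCE is the grip in N (left out, the last holds). Time passes only in rows, so rows that repeat a pose let the fingers close. It gives the time, the measured TCP pose, the force, the opening and the grip force at its end, in the units of the state.
- ctrl.get_obs(): the state, without advancing time (a new reading comes with each control period).
- ctrl.get_image(name): name is "scene" or "top" or "wrist"; returns the picture (480x640x3 uint8, blue, green, red); there is no depth.
- ctrl.calibration(name): a dict with "fx", "fy", "cx", "cy" (pixels), "k1" (the pictures are not rectified: a ray, as slopes to the right and down, at radius r is drawn at 1 + k1 r^2 times it, then the intrinsics apply), "R" (3x3) and "t" (3): a world point X has camera coordinates R X + t. Camera axes: x right, y down, z forward; pixel columns grow to the right and rows downward; lengths in m; the calibration is good to about 2 mm. A picture is of the moment at which its call begins: read the wrist's pose just before it. calibration takes no time and is no camera call; for the wrist camera it gives the pose at the moment of the call.
- ctrl.finish_job(): hands the job in; it is judged then, once.
Trained networks look in the newest picture that a camera, given by its name, has taken for a name from the list of things; names that differ only in an ending like _2 or _b are one class to them, and where a whole thing is asked for, a point or a joint stands for the part that bears it (a point fixed in the world has none). Each returns a list of dicts, best first, with "score" (0 to 1); they miss things now and then, are a little off and sometimes report something else, mostly with a low value. They report only what shows in the picture. A call takes as long as a camera call.
- ctrl.look_for(camera, query): "position" ([column, row] in pixels, amid what is visible of it).
- ctrl.landmark_of(camera, query): "position" ([column, row] in pixels: a listed point, or the origin of a listed thing).
The state is a dict: "t": time; "q": joint angles; "dq": joint speeds; "effort": joint torques, N m; "tool_pos": TCP position; "tool_rot": TCP orientation; "contact_force": force on the tool from outside, world axes, zero at the start; "wrist_torque": the same for the moment, N m; "opening": finger opening in m; "grip_force": force on a finger pad.
Only numpy, scipy, OpenCV 4.12 (cv2) and the standard library are available. Lean on these libraries where they do the work, as an engineer would, in place of code of your own. Each camera call takes 0.05 s, during which the arm holds its last target. There are 200 camera calls.

## Working session

There is one attempt and no reset: what is moved stays moved. The work goes in short steps, Python scripts to look and compute and a shell command to move; the robot and the scene stay as the last step left them, time stands still between calls to the robot, and variables do not carry over. Pictures are saved under pics/ and viewed, at most 10 in all, crops included, and the job is handed in when it is done.

```bash
mkdir -p pics; cat > h.py <<'E'
import numpy as np, cv2
from scipy.spatial.transform import Rotation as Rn
from station import ctrl
def ray(c,px):
    xd=(px[0]-c["cx"])/c["fx"]; yd=(px[1]-c["cy"])/c["fy"]
    K=np.eye(3); d=np.array([c["k1"],0,0,0,0.])
    u=cv2.undistortPoints(np.array([[[xd,yd]]],float),K,d)[0,0]
    R=np.array(c["R"]);t=np.array(c["t"])
    return -R.T@t, R.T@np.array([u[0],u[1],1.])
def onz(c,px,z):
    o,d=ray(c,px); return o+d*(z-o[2])/d[2]
def totool(p,o=None):
    "shift (cm) in tool axes from current measured pose to world point p"
    o=o or ctrl.get_obs(); R=Rn.from_rotvec(o["tool_rot"])
    return 100*R.inv().apply(np.array(p)-np.array(o["tool_pos"]))
E
python3 - <<'E'
from h import *
o=ctrl.get_obs(); print(o["t"],o["tool_pos"],o["tool_rot"],Rn.from_rotvec(o["tool_rot"]).as_matrix().round(3))
Z=dict(rocker_on=.1,rocker_base=.07,blue_top=.095,green_top=.095,red_top=.099,nozzle=.07,console=0,spray=0,collar=0,screwdriver=.01)
for cam in("top","scene"):
    im=ctrl.get_image(cam);cv2.imwrite(f"pics/{cam}0.png",im);c=ctrl.calibration(cam)
    for n,z in Z.items():
        for r in ctrl.landmark_of(cam,n)[:2]:
            print(cam,n,round(r["score"],2),np.round(r["position"]),onz(c,r["position"],z).round(4))
E
```

```text
0.0 [ 0.21580074 -0.58590268  0.23006218] [-3.09085553e+00 -5.50927450e-01  1.77298155e-04] [[ 0.938  0.346 -0.   ]
 [ 0.346 -0.938  0.002]
 [ 0.    -0.002 -1.   ]]
top rocker_on 0.86 [318. 171.] [0.6626 0.0086 0.1   ]
top rocker_base 0.6 [315. 180.] [0.652  0.0149 0.07  ]
top blue_top 0.7 [374. 225.] [ 0.5506 -0.1087  0.095 ]
top green_top 0.82 [317. 226.] [0.5478 0.0095 0.095 ]
top red_top 0.77 [375. 178.] [ 0.6494 -0.1109  0.099 ]
top red_top 0.73 [316. 228.] [0.5426 0.0123 0.099 ]
top nozzle 0.54 [340. 203.] [ 0.6014 -0.0398  0.07  ]
top console 0.85 [342. 213.] [ 0.5926 -0.0473  0.    ]
top spray 0.64 [140. 210.] [0.5993 0.417  0.    ]
top collar 0.88 [164. 286.] [0.4267 0.3535 0.    ]
top screwdriver 0.96 [513. 246.] [ 0.5165 -0.4342  0.01  ]
scene rocker_on 0.54 [328. 268.] [0.6544 0.0142 0.1   ]
scene rocker_on 0.4 [265. 267.] [ 0.6466 -0.1122  0.1   ]
scene rocker_base 0.8 [328. 275.] [0.6393 0.0153 0.07  ]
scene blue_top 0.49 [271. 242.] [ 0.5542 -0.104   0.095 ]
scene green_top 0.5 [326. 238.] [0.5423 0.0157 0.095 ]
scene nozzle 0.51 [304. 259.] [ 0.5851 -0.0334  0.07  ]
scene console 0.91 [302. 287.] [ 0.5936 -0.0398  0.    ]
scene spray 0.75 [512. 285.] [ 0.6048  0.4246 -0.    ]
scene spray 0.37 [324. 238.] [0.4125 0.0165 0.    ]
scene collar 0.77 [461. 240.] [0.4336 0.3509 0.    ]
scene screwdriver 0.55 [131. 270.] [ 0.5331 -0.4255  0.01  ]
```

View pics/top0.png

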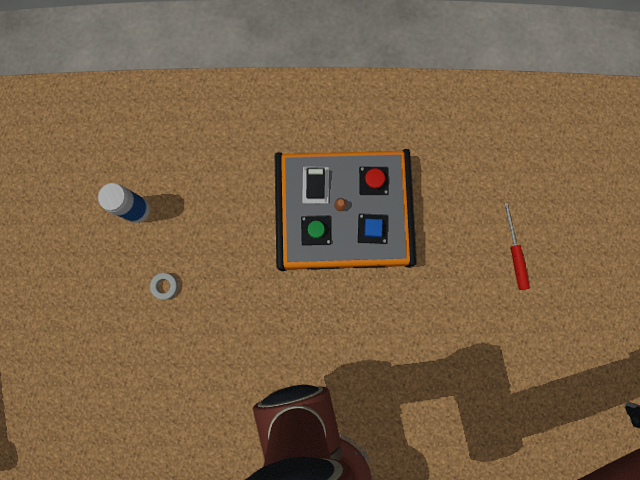

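View pics/scene0.png

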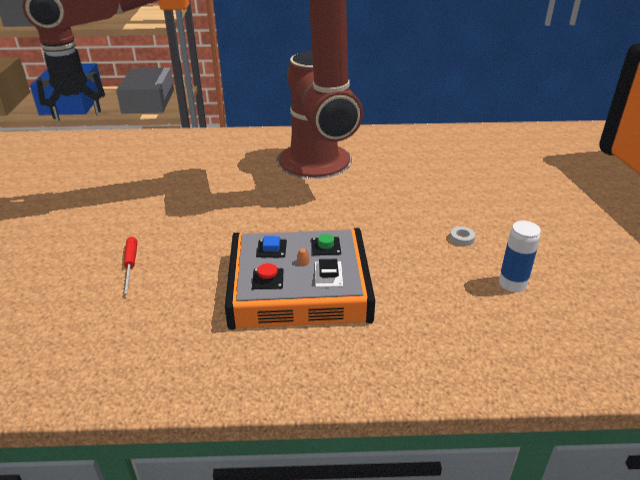

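Top view: the rocker is far left with its stripe at (316,171). Green is near left at (316,229), blue near right (373,228), red far right (375,178) and the nozzle in the middle (340,204). The scene view agrees with this. I'll move towards the rocker and shut the gripper on the way.

```bash
python3 -m handwheel '[[[6.2,0,0],[0,0,0.1]],[[12,-3,0],[0,0,0.2]],[[17,-7,0],[0,0,0.3]],[[22,-11,0],[0,0,0.353]],[[26,-15,0],[0,0,0.353]]]' 1 40
python3 - <<'E'
from h import *
o=ctrl.get_obs();print(totool([.60,-.03,.26]),Rn.from_rotvec(o["tool_rot"]).as_matrix().round(3))
E
```

```text
t: 1.72
tool_pos: [0.409, -0.3542, 0.2315]
tool_rot: [3.141, -0.001, 0.001]
contact_force: [0.5, -0.4, 0.0]
opening: 0.0
grip_force: 0.0
[ 19.07945081 -32.4255622   -2.84972625] [[ 1.    -0.001  0.001]
 [-0.001 -1.    -0.   ]
 [ 0.001  0.    -1.   ]]
```

```bash
python3 -m handwheel '[[[3,-5,-1],[0,0,0]],[[6,-10,-2],[0,0,0]],[[9,-15,-4],[0,0,0]],[[13,-20,-6],[0,0,0]],[[15,-25,-7],[0,0,0]]]' | head -2
python3 -m handwheel '[[[1,-5,0],[0,0,0]],[[1,-5,0],[0,0,0]]]'
python3 - <<'E'
from h import *
c=ctrl.calibration("wrist");im=ctrl.get_image("wrist");cv2.imwrite("pics/w1.png",im)
for n,z in dict(rocker_on=.1,rocker_base=.07,blue_top=.095,green_top=.095,red_top=.099,nozzle=.07).items():
    for r in ctrl.landmark_of("wrist",n)[:2]:
        print(n,round(r["score"],2),np.round(r["position"]),onz(c,r["position"],z).round(4))
E
```

```text
t: 2.35
tool_pos: [0.5595, -0.1044, 0.3026]
t: 2.6
tool_pos: [0.5686, -0.0529, 0.3016]
tool_rot: [-3.141, -0.008, -0.001]
contact_force: [-0.2, -0.5, -0.4]
opening: -0.0001
grip_force: 0.0
rocker_on 0.77 [246. 102.] [0.6658 0.0142 0.1   ]
rocker_on 0.27 [ 14. 299.] [0.4767 0.2607 0.1   ]
rocker_base 0.57 [252. 132.] [0.6415 0.0155 0.07  ]
rocker_base 0.43 [627. 237.] [ 0.5383 -0.375   0.07  ]
blue_top 0.95 [377. 234.] [ 0.5466 -0.106   0.095 ]
green_top 0.69 [252. 236.] [0.5433 0.0151 0.095 ]
red_top 0.63 [384. 122.] [ 0.6496 -0.107   0.099 ]
nozzle 0.94 [306. 178.] [ 0.5974 -0.0367  0.07  ]
```

View pics/w1.png

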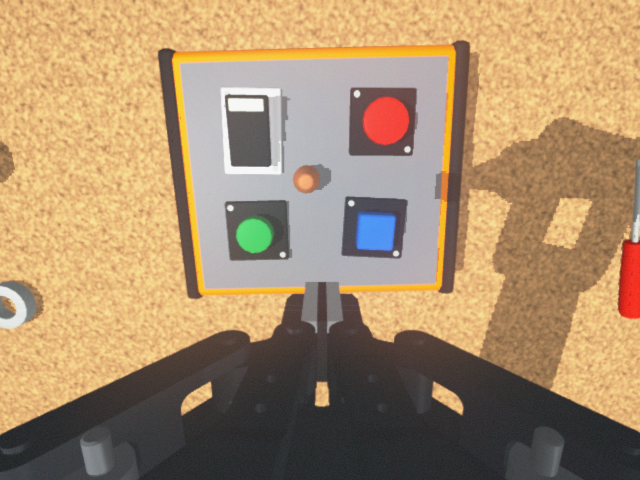

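Wrist view: stripe (246,104), green (255,235), blue (376,231), red (386,120), nozzle (306,179). That puts rocker_on at about (.665,.013), blue at (.548,-.106) and green at (.544,.013).

```bash
python3 -m handwheel '[[[5,-3.3,2],[0,0,0]],[[9.8,-6.6,4],[0,0,0]],[[9.8,-6.6,9],[0,0,0]],[[9.8,-6.6,14],[0,0,0]],[[9.8,-6.6,17],[0,0,0]]]' | head -2
python3 -m handwheel '[[[0,0,0],[0,0,0]],[[0,0,0],[0,0,0]]]'
python3 - <<'E'
from h import *
c=ctrl.calibration("wrist");im=ctrl.get_image("wrist");cv2.imwrite("pics/w2.png",im)
for n,z in dict(rocker_on=.1,green_top=.095,red_top=.099).items():
    for r in ctrl.landmark_of("wrist",n)[:1]:
        print(n,round(r["score"],2),np.round(r["position"]),onz(c,r["position"],z).round(4))
print(totool([.666,.013,.1]))
E
```

```text
t: 3.58
tool_pos: [0.6646, 0.0093, 0.1274]
t: 3.82
tool_pos: [0.6672, 0.0094, 0.1332]
tool_rot: [3.141, -0.002, 0.004]
contact_force: [0.7, 0.1, 0.1]
opening: 0.0002
grip_force: 0.0
rocker_on 0.97 [313. 278.] [0.6653 0.0143 0.1   ]
red_top 0.77 [548. 303.] [ 0.651  -0.1085  0.099 ]
[-0.15723562 -0.32186267  3.37965792]
```

View pics/w2.png

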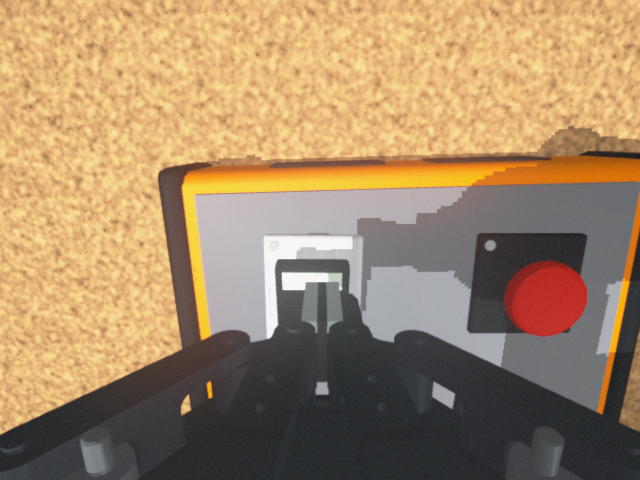

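The stripe at (313,280) is just left of the fingertips, so I'll shift 0.5 cm left and press.

```bash
python3 -m handwheel '[[[0.1,-0.5,1],[0,0,0]],[[0.1,-0.5,2.5],[0,0,0]],[[0.1,-0.5,3.3],[0,0,0]],[[0.1,-0.5,3.6],[0,0,0]],[[0.1,-0.5,3.8],[0,0,0]]]'
python3 -m handwheel '[[[0,0,0.1],[0,0,0]],[[0,0,0.2],[0,0,0]],[[0,0,0.3],[0,0,0]],[[0,0,0.3],[0,0,0]]]'
```

```text
t: 4.65
tool_pos: [0.6677, 0.0153, 0.094]
tool_rot: [-3.141, 0.0, -0.001]
contact_force: [0.8, 2.0, 5.4]
opening: -0.0
grip_force: 2.5
t: 5.15
tool_pos: [0.668, 0.0152, 0.0911]
tool_rot: [-3.141, 0.0, -0.003]
contact_force: [2.6, 2.8, 5.1]
opening: -0.0
grip_force: 3.0
```

```bash
for i in 1; do python3 -m handwheel '[[[0,0,0.2],[0,0,0]],[[0,0,0.4],[0,0,0]],[[0,0,0.4],[0,0,0]]]'; done
```

```text
t: 5.52
tool_pos: [0.6683, 0.0152, 0.0907]
tool_rot: [-3.141, -0.0, -0.003]
contact_force: [-5.7, 2.6, 19.8]
opening: 0.0001
grip_force: 9.1
```

The force rose from 5 to 20 N with almost no further travel, so the rocker is at its stop. I'll lift and check.

```bash
python3 -m handwheel '[[[0,0,0],[0,0,0]],[[0,0,0],[0,0,0]],[[0,0,-2],[0,0,0]],[[0,0,-5],[0,0,0]],[[-3,1,-9],[0,0,0]]]' | head -2
python3 -m handwheel '[[[-3,3,-2],[0,0,0]],[[-7,6,-2],[0,0,0]],[[-11,9,-2],[0,0,0]],[[-12,11,-2],[0,0,0]],[[-12,11,-2],[0,0,0]]]'
python3 - <<'E'
from h import *
c=ctrl.calibration("wrist");im=ctrl.get_image("wrist");cv2.imwrite("pics/w3.png",im)
for n,z in dict(rocker_on=.09,blue_top=.095,green_top=.095,red_top=.099,nozzle=.07).items():
    for r in ctrl.landmark_of("wrist",n)[:1]:
        print(n,round(r["score"],2),np.round(r["position"]),onz(c,r["position"],z).round(4))
print(totool([.547,-.1065,.095]),totool([.544,.0135,.095]))
E
```

```text
t: 6.15
tool_pos: [0.6359, 0.0048, 0.1746]
t: 6.78
tool_pos: [0.5156, -0.106, 0.1952]
tool_rot: [-3.142, 0.005, 0.004]
contact_force: [0.6, -0.3, -0.3]
opening: -0.0001
grip_force: 0.0
blue_top 0.95 [322. 194.] [ 0.5465 -0.1058  0.095 ]
green_top 0.97 [141. 199.] [0.5436 0.0141 0.095 ]
red_top 0.86 [324.  10.] [ 0.6535 -0.1069  0.099 ]
nozzle 0.82 [221. 114.] [ 0.5981 -0.0366  0.07  ]
[ 2.96180866  0.2251459  10.1051758 ] [  2.67337242 -11.77513743  10.10731608]
```

View pics/w3.png

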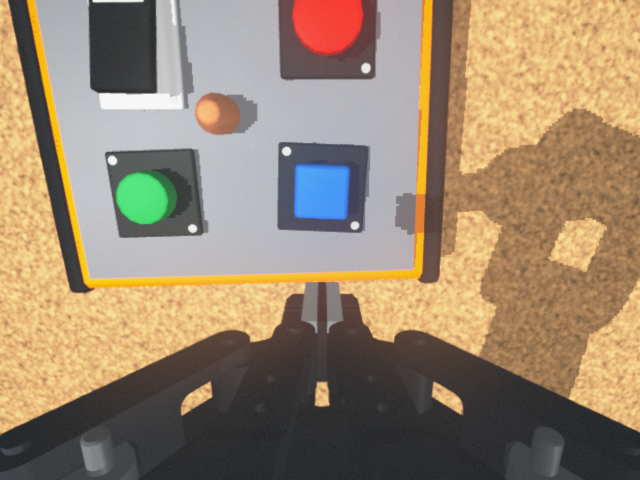

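The blue key at (322,192), green at (145,197), and the near end of the rocker looks raised. I'll confirm the rocker with a crop from the scene camera.

```bash
python3 - <<'E'
from h import *
a=ctrl.get_image("scene");b=cv2.imread("pics/scene0.png")
f=lambda i:cv2.resize(i[225:330,225:375],None,fx=2.6,fy=2.6,interpolation=cv2.INTER_CUBIC)
cv2.imwrite("pics/s1.png",np.hstack([f(b),f(a)]))
E
```

```text
(no output)
```

View pics/s1.png

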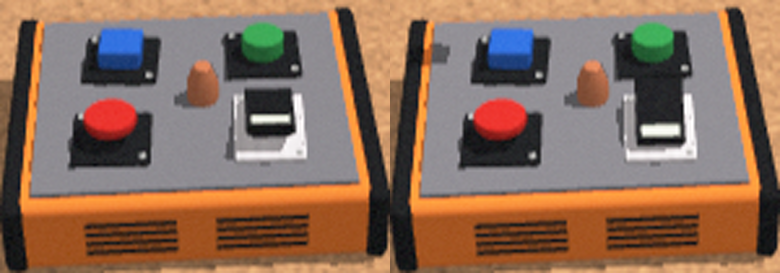

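The right half (now) shows the stripe end tipped down at (660,130), against up in the left half, so the rocker is on and the nozzle hasn't moved. Blue is next.

```bash
python3 -m handwheel '[[[3,0.1,2],[0,0,0]],[[3,0.1,5],[0,0,0]],[[3,0.1,8],[0,0,0]],[[3,0.1,9.5],[0,0,0]],[[3,0.1,10.3],[0,0,0]]]'
python3 -m handwheel '[[[0,0,0.3],[0,0,0]],[[0,0,0.6],[0,0,0]],[[0,0,0.7],[0,0,0]],[[0,0,0.8],[0,0,0]]]'
```

```text
t: 7.75
tool_pos: [0.547, -0.1055, 0.0928]
tool_rot: [-3.141, -0.0, 0.002]
contact_force: [-1.7, 1.4, 3.4]
opening: 0.0002
grip_force: 1.5
t: 8.25
tool_pos: [0.548, -0.1061, 0.0869]
tool_rot: [3.141, -0.0, 0.003]
contact_force: [-2.3, 1.9, 9.8]
opening: 0.0001
grip_force: 4.9
```

```bash
python3 -m handwheel '[[[0,0,0.2],[0,0,0]],[[0,0,0.2],[0,0,0]],[[0,0,0.2],[0,0,0]]]'
python3 -m handwheel '[[[0,0,0],[0,0,0]],[[0,0,-3],[0,0,0]],[[0,0,-6],[0,0,0]],[[-1,-2,-8],[0,0,0]],[[-2,-7,-9],[0,0,0]]]' | head -2
python3 - <<'E'
from h import *
c=ctrl.calibration("wrist");im=ctrl.get_image("wrist");cv2.imwrite("pics/w4.png",im)
for n,z in dict(blue_top=.087,green_top=.095).items():
    for r in ctrl.landmark_of("wrist",n)[:1]:
        print(n,round(r["score"],2),np.round(r["position"]),onz(c,r["position"],z).round(4))
o=ctrl.get_obs();print(o["tool_pos"],totool([.544,.0135,.095],o))
E
```

```text
t: 8.62
tool_pos: [0.5481, -0.1061, 0.0867]
tool_rot: [3.141, -0.0, 0.002]
contact_force: [-7.4, 3.3, 15.1]
opening: 0.0001
grip_force: 7.9
t: 9.25
tool_pos: [0.528, -0.0368, 0.1751]
blue_top 0.89 [429. 215.] [ 0.5475 -0.1044  0.087 ]
green_top 0.63 [241. 224.] [0.544  0.0133 0.095 ]
[ 0.52736467 -0.03472633  0.17408007] [ 1.65962905 -4.8241303   7.90791385]
```

Blue is at its stop: z 0.0867 m and 15 N. Green is next.

```bash
python3 -m handwheel '[[[1.7,-4.8,0],[0,0,0]],[[1.7,-4.8,2],[0,0,0]],[[1.7,-4.8,5],[0,0,0]],[[1.7,-4.8,7],[0,0,0]],[[1.7,-4.8,7.6],[0,0,0]]]'
python3 -m handwheel '[[[0,0,0.4],[0,0,0]],[[0,0,0.8],[0,0,0]],[[0,0,1.2],[0,0,0]],[[0,0,1.3],[0,0,0]],[[0,0,1.3],[0,0,0]]]'
```

```text
t: 10.02
tool_pos: [0.5426, 0.0113, 0.0948]
tool_rot: [-3.141, 0.002, 0.007]
contact_force: [-1.9, -0.6, 1.6]
opening: -0.0001
grip_force: 1.0
t: 10.65
tool_pos: [0.545, 0.0116, 0.0869]
tool_rot: [3.14, 0.0, 0.002]
contact_force: [-7.2, -2.1, 11.5]
opening: 0.0002
grip_force: 6.0
```

```bash
python3 -m handwheel '[[[0,0,0.2],[0,0,0]],[[0,0,0.2],[0,0,0]],[[0,0,0.2],[0,0,0]],[[0,0,0.2],[0,0,0]]]'
python3 - <<'E'
from h import *
a=ctrl.get_image("scene");b=cv2.imread("pics/scene0.png")
f=lambda i:cv2.resize(i[225:330,225:375],None,fx=2.6,fy=2.6,interpolation=cv2.INTER_CUBIC)
cv2.imwrite("pics/s2.png",np.hstack([f(b),f(a)]))
E
```

```text
t: 11.15
tool_pos: [0.5452, 0.0116, 0.0868]
tool_rot: [3.14, 0.0, 0.001]
contact_force: [-12.1, -1.1, 21.3]
opening: 0.0001
grip_force: 10.8
```

View pics/s2.png

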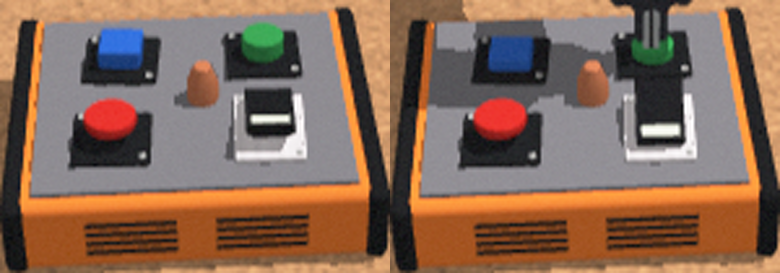

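The picture shows the rocker on, blue in at (511,55), green held down by the fingers at (652,50), red out and the nozzle where it was. I'm handing the job in.

```bash
python3 -c "
from station import ctrl
print(ctrl.finish_job())"
```

```text
the job is handed in; nothing more can be done
None
```

I handed the job in at about 11 s with the rocker on, the blue key fully in and the green button held down at about 21 N; the red stop was not pressed, the nozzle had not moved and the arm stayed well clear of the screwdriver, can and collar, but the hand-in call returned no verdict.

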